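# Stack the keyed coin canisters on their stand

## Robot

A 7-joint arm with a two-finger parallel gripper is mounted at the origin on the work surface. World frame = base frame: x ahead of the robot, y to its left, z up, the work surface at z = 0. Lengths are in m, angles in rad, forces in N, time in s.
With the tool pointing down it reaches from about 0.425 to 0.875 m from the base axis. Payload 4.7 kg.
Tool frame: the origin (TCP) lies midway between the tips of the shut fingers; the grasp point (between the pads) lies 19 mm behind it; x points along the fingers, z is the direction in which the jaws open and shut, and the axes are right-handed (so a half turn about x gives the same grasp; the last joint's range is limited). The gripper opens to 85 mm and grips with 20 to 120 N. Pads are 22 mm wide; open, the fingers measure 114 mm over their backs; the gripper's body (76 mm by 85 mm) begins 54 mm behind the grasp point. The pads swing forward as they close: fully open they stand 13 mm farther back than shut.
Start: joints at [-1.286, 0.321, -0.07, 1.45, 0.023, 1.371, -0.057], TCP at [0.174, 0.626, 0.197] pointing down, gripper open.
Joint ranges: [-2.86, 2.86], [-0.3, 2.09], [-1.38, 1.24], [0.06, 2.45], [-1.56, 4.7], [0.09, 2.05], [-2.69, 2.69]. Speed limits (rad/s): [2.57, 2.57, 3.14, 3.14, 3.14, 3.14, 3.14].

## Interface

Orientations are given as a unit quaternion [w, x, y, z].
In Python, from bench import telemetry, vision, workorder gives the robot as it stands.
- The arm moves only by the tool play_rows, never from a script. Its argument "deltas" is a list of rows, each a list of 3 entries, a list of its own where there are three numbers: the opening in per cent of the stroke, from 0 (shut) to 100 (fully open), then the shift along the tool's x, y, z in m, then the turn, a rotation vector about the tool's x, y, z in rad. In form: [[claw, [x, y, z], [ax, ay, az]], ...]. A call has 1 to 5 rows; each row shifts and turns the pose as measured when the row begins, along the tool's axes as they then stand; what a row does not reach is not made up. A row lasts 1/8 s, in which the tool goes at most 62.5 mm and 10.7 degrees, less where a joint would pass 70% of its speed; a pose out of reach is approached as far as the arm can. A call with a gripper value outside its range is refused whole. The fingers move at their own pace and stop on an object; the grip force is fixed at half the most. Time passes only in rows, so rows that do not move let the fingers close. It gives the time, the measured TCP pose, the force and the opening at its end, in the units of the state.
- telemetry.sense(): the state, without advancing time (a new reading comes with each control period).
- vision.capture(name): name is "side" or "top"; returns a dict with "frame" (420x560x3 uint8, red, green, blue), "fx", "fy", "cx", "cy" (pixels), "extrinsics" (4x4, takes a point from world to camera coordinates). Camera axes: x right, y down, z forward; pixel columns grow to the right and rows downward; lengths in m; the calibration is good to about 2 mm. A picture is of the moment at which its call begins. There is no depth.
- workorder.finish_job(): hands the job in, once; it reports no verdict.
Trained networks look in a picture, given as the dict that the camera call returned (one of the last four; its "shot" number tells which), for a name from the list of things; names that differ only in an ending like _2 or _b are one class to them, and where a whole thing is asked for, a point or a joint stands for the part that bears it (a point fixed in the world has none). Each returns a list of dicts, best first, with "p" (0 to 1); they miss things now and then, are a little off and sometimes report something else, mostly with a low value. They report only what shows in the picture. A call takes as long as a camera call. They do not tell look-alikes from the thing itself.
- vision.find_in(name, picture): "rect" ([centre column, centre row, width, height] in pixels, round what is visible of it).
The state is a dict: "t": time; "joint_positions": joint angles; "qvel": joint speeds; "joint_torque": joint torques, N m; "eef_pos": TCP position; "eef_rot": TCP orientation; "force": force on the tool from outside, world axes, zero at the start; "torque": the same for the moment, N m; "grip_width": opening from 0.0 (shut) to 1.0 (fully open).
Only numpy, scipy, OpenCV 4.12 (cv2) and the standard library are available. Lean on these libraries where they do the work, as an engineer would, in place of code of your own. Each camera call takes 0.05 s, during which the arm holds its last target.

## Task

Stack the day's coin canisters on the keyed stand: first seat the gold (brass-coin, yellow) canister on the stand's red crown, turning it until its lugs drop into the notches and it sits fully home, then seat the silver (steel-coin, blue) canister fully home on the gold one in the same way. Keep both canisters upright throughout and leave the other things on the desk where they are.

Things in the scene. Friction and masses are not known exactly. Their poses are not given: they have to be found in the camera images.
- gold_mid (a point): Gold coin canister: round, clear body with brass coins inside, yellow flange and crown. 62 mm across, 78 high, about 0.3 kg. This point: its centre, 39 above its lowest face; z up its axis. The smooth round body spans 27 below to 25 above this point: grip across its 62 mm, at any yaw, 0 to 15 above this point is best. Starting yaw within 1 rad of the world's.
- gold_top (a point): Centre of the gold canister's top, 39 mm above its centre. The top 14 mm is a crown: a ring 40 inside, 61 outside, with three open notches 14 wide, 14 deep, right above its own lugs: towards -x (key, white stripe down the body there) and 70 degrees either side of +x. Parts fit at one yaw only, with about 4 degrees of play each way.
- gold_foot (a point): Centre of the gold canister's lowest face. It stands on a black pilot boss 35 mm across, 12 long, that enters the crown below with 2.5 mm play. Around it three yellow lugs hang 8 mm down from the flat underside (12 above this point), 10 wide, from 20 to 30 mm off the axis, towards -x and 70 degrees either side of +x.
- silver_mid (a point): Centre of the silver coin canister: steel coins inside, blue flange, lugs and crown; otherwise the same shape, size, stripe, axes and yaw range as the gold one, with the same lugs and notches. With its boss in the gold crown but the lugs standing on the rim, this point is 74 mm above the gold one's centre; fully home, underside flat on the rim, 66.
- stand_rim (a point): Centre of the top of the red crown of the stand, 50 mm above the desk. Crown shaped and sized as the canisters' crowns. Axes are those of the fixed grey plate below (not of the crown). A canister with its boss in the crown but the lugs standing on the rim has its centre 35 mm above this point; fully home, underside flat on the rim, 27.
- stand_mark (a point): White mark on the stand's grey plate (100 x 100 x 16 mm, fixed to the desk), 42 mm from its middle towards its -x; plate yaw within 0.5 rad of the world's. The crown sits on a stiff swivel that does not give in normal handling, left turned by an unmeasured angle up to 0.35 rad either way from the plate: see its notches, or feel for them by turning the canister.
- coins_a: Stack of 10 small brass coins, 27 across and 30 high; origin under its centre. Sizes in mm. Loose; not to be disturbed.
- coins_b: Stack of 8 small brass coins, 27 across and 24 high; origin under its centre. Sizes in mm. Loose; not to be disturbed.
- mouse: Black computer mouse, about 95 x 62 x 33; origin under its middle. Sizes in mm. Loose; not to be disturbed.
- pencup: Dark steel pen cup with pens, 76 across, 100 high (pens to 170); origin under its centre. Sizes in mm. Loose; not to be disturbed.
- stapler: Black and red stapler, 135 x 34 x 55 high; origin under its middle. Sizes in mm. Loose; not to be disturbed.
- glue: White glue bottle with orange cap, 44 across, 115 high; origin under its centre. Sizes in mm. Loose; not to be disturbed.
Mind the look-alikes: they are no part of the job. There is more than one size of the part that bears stand_rim; the job needs the largest.

How it is judged:
By the outcome, as a careful person would: the job done as asked, in the order asked, and still so for the second after the job is handed in, with the robot touching nothing.
It also fails if it takes over 61 s, if anything falls off the work surface, if the arm or the gripper's body presses on something with over 40 N, if the wrist force passes 120 N, or if a joint passes its speed limit or range.

## Working session

There is one attempt and no reset: what is moved stays moved. The work goes in short steps, Python scripts to look and compute and a tool call to move; the robot and the scene stay as the last step left them, time stands still between calls to the robot, and variables do not carry over. Pictures are saved under pics/ and viewed, and the job is handed in when it is done.

Besides the shell and the picture viewer there is one more tool, called after "Call:" as name(argument=value, ...) on one line, values as JSON. play_rows: Moves the arm, as the interface text tells. Its arguments: {"type":"object","properties":{"deltas":{"type":"array","items":{"type":"array"}}},"required":["deltas"]}

```bash
mkdir -p pics; ls
cat > look.py <<'E'
from bench import telemetry, vision
import cv2,numpy as np,pickle
def shot(n,tag):
    p=vision.capture(n); cv2.imwrite(f'pics/{tag}.png',p['frame'][:,:,::-1]); pickle.dump(p,open(f'{tag}.pkl','wb')); return p
E
python3 - <<'E'
from look import *
print(telemetry.sense())
for n in ('top','side'):
    p=shot(n,n+'0'); print(n,p['fx'],p['cx'],p['cy'],np.round(p['extrinsics'],4).tolist())
    for k in ('gold_mid','silver_mid','stand_rim','stand_mark','gold_top','silver_top' ):
        try:
            print(k,[(np.round(d['rect']).tolist(),round(d['p'],2)) for d in vision.find_in(k,p)][:5])
        except Exception as e: print(k,e)
E
```

```text
pics
{'t': 0.0, 'joint_positions': array([-1.28591937,  0.32181323, -0.07011872,  1.45168211,  0.02257422,
        1.37074781, -0.05688768]), 'qvel': array([ 0.00056751, -0.00146443,  0.00072987, -0.00144261, -0.00020989,
       -0.00105346,  0.00072339]), 'joint_torque': array([-3.07937098e-04, -4.93560827e+01, -3.82227469e-01, -3.14343488e+01,
        1.29669509e-02,  1.08838559e-02,  1.71782222e-05]), 'eef_pos': array([0.17372428, 0.62574416, 0.19612656]), 'eef_rot': array([ 0.5623856 , -0.42837187,  0.5634081 ,  0.42754098]), 'force': array([ 0.21006134, -0.37679385,  0.05912944]), 'torque': array([ 0.02626024, -0.02916738,  0.0131325 ]), 'grip_width': 1.0011373705888664}
top 477.56804747881876 284.13219850699875 208.82099069224375 [[0.0184, -0.9998, 0.0007, 0.0214], [-0.9952, -0.0184, -0.0959, 0.5926], [0.0959, 0.0011, -0.9954, 1.2837], [0.0, 0.0, 0.0, 1.0]]
gold_mid [([372.0, 239.0, 23.0, 25.0], 0.57)]
silver_mid [([209.0, 205.0, 23.0, 24.0], 0.73)]
stand_rim [([319.0, 232.0, 41.0, 43.0], 0.96), ([397.0, 293.0, 36.0, 34.0], 0.94), ([266.0, 232.0, 35.0, 35.0], 0.68)]
stand_mark 
[... 232 characters left out ...]
p, silver_mid, stand_mark, stand_rim, stapler
side 386.1612662883448 281.09231193325337 212.92994826150442 [[-0.9467, -0.3222, 0.0012, 0.5554], [-0.2123, 0.621, -0.7546, 0.1764], [0.2424, -0.7146, -0.6562, 0.9405], [0.0, 0.0, 0.0, 1.0]]
gold_mid [([327.0, 182.0, 15.0, 34.0], 0.91)]
silver_mid [([241.0, 286.0, 22.0, 40.0], 0.94)]
stand_rim [([305.0, 218.0, 48.0, 35.0], 0.83), ([374.0, 187.0, 25.0, 27.0], 0.78), ([292.0, 259.0, 42.0, 29.0], 0.6)]
stand_mark [([289.0, 256.0, 40.0, 34.0], 0.91), ([306.0, 220.0, 42.0, 37.0], 0.6)]
gold_top [([325.0, 185.0, 20.0, 27.0], 0.92)]
silver_top it knows: coins, glue, gold_foot, gold_mid, gold_top, mouse, pencup, silver_mid, stand_mark, stand_rim, stapler
```

View pics/top0.png

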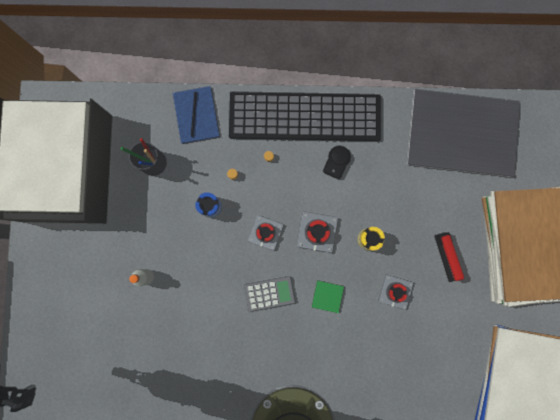

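View pics/side0.png

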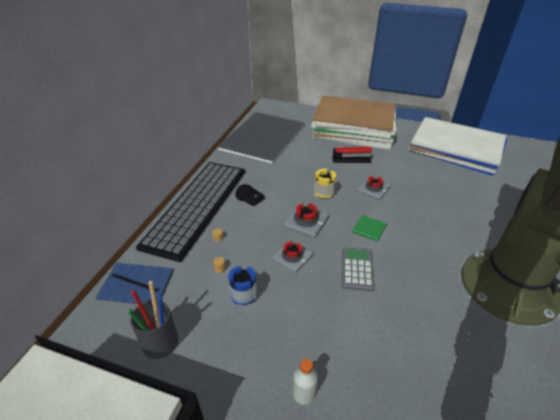

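Run:
```python
import cv2
a=cv2.imread('pics/top0.png')[175:335,170:440]
cv2.imwrite('pics/top0c.png',cv2.resize(a,None,fx=2.96,fy=2.96,interpolation=cv2.INTER_CUBIC))
a=cv2.imread('pics/side0.png')[150:330,200:420]
cv2.imwrite('pics/side0c.png',cv2.resize(a,None,fx=3.3,fy=3.3,interpolation=cv2.INTER_CUBIC))
```

```text
(no output)
```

View pics/top0c.png

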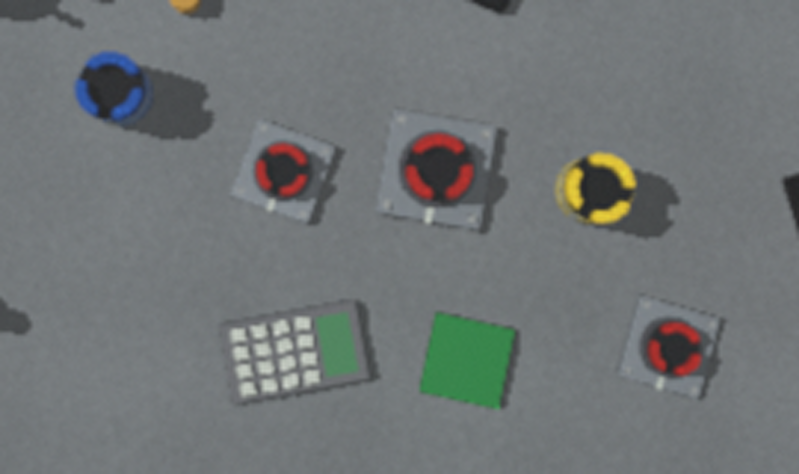

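View pics/side0c.png

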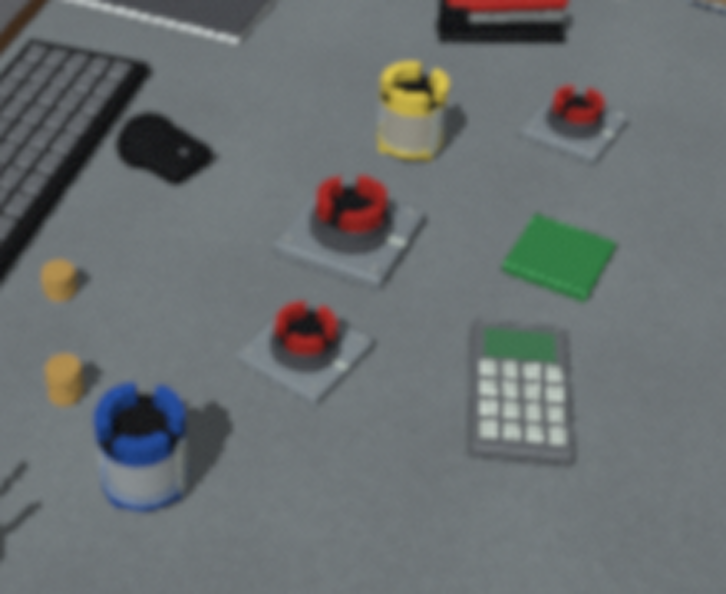

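```bash
cat > fit.py <<'E'
import numpy as np,cv2
from scipy.optimize import minimize
def proj(p,P):
    P=np.atleast_2d(P); c=P@p['extrinsics'][:3,:3].T+p['extrinsics'][:3,3]
    return np.c_[c[:,0]/c[:,2]*p['fx']+p['cx'],c[:,1]/c[:,2]*p['fy']+p['cy']]
def sectors(ri=.020,ro=.0305,h=.007):
    out=[]
    d=np.deg2rad
    for a,b in ((70,180),(-70,70),(-180,-70)):
        ao,ai=np.arcsin(h/ro),np.arcsin(h/ri)
        to=np.linspace(d(a)+ao,d(b)-ao,30); ti=np.linspace(d(b)-ai,d(a)+ai,30)
        out.append(np.r_[np.c_[ro*np.cos(to),ro*np.sin(to)],np.c_[ri*np.cos(ti),ri*np.sin(ti)]])
    return out
SEC=sectors(); S=8
def render(p,x,y,yaw,ztop,box,depth=.014,sec=None):
    u0,v0,w,h=box; m=np.zeros((h*S,w*S),np.uint8)
    R=np.array([[np.cos(yaw),-np.sin(yaw)],[np.sin(yaw),np.cos(yaw)]])
    for z in np.linspace(ztop-depth,ztop,8):
        for s in sec or SEC:
            q=s@R.T+[x,y]; uv=proj(p,np.c_[q,np.full(len(q),z)])
            cv2.fillPoly(m,[np.round(((uv+.5-[u0,v0])*S-.5)*16).astype(np.int32)],255,shift=4)
    return cv2.GaussianBlur(cv2.resize(m,(w,h),interpolation=cv2.INTER_AREA).astype(float)/255,(0,0),.7)
def weight(p,col,box):
    u0,v0,w,h=box; f=p['frame'][v0:v0+h,u0:u0+w].astype(float); r,g,b=f[...,0],f[...,1],f[...,2]
    k={'red':r-np.maximum(g,b),'yellow':np.minimum(r,g)-b,'blue':b-np.maximum(r,r)}[col]
    return np.clip(k/np.percentile(k,97 if w<60 else 99),0,1)
def fit(ps,col,xy,ztop,yr=1.0,half=.05,depth=.014):
    B=[];W=[]
    for p in ps:
        uv=proj(p,[[xy[0],xy[1],ztop]])[0]; r=18
        b=(int(uv[0])-r,int(uv[1])-r,2*r,2*r); B.append(b);W.append(weight(p,col,b))
    def cost(v):
        c=0
        for p,b,w in zip(ps,B,W):
            m=render(p,v[0],v[1],v[2],ztop,b,depth)
            # ncc on union
            c-=np.corrcoef(m.ravel(),w.ravel())[0,1]
        return c/len(ps)
    best=None
    for y0 in np.arange(-yr,yr+.01,.2):
        s=np.array([[xy[0],xy[1],y0]]+[[xy[0]+.006,xy[1],y0],[xy[0],xy[1]+.006,y0],[xy[0],xy[1],y0+.2]])
        r=minimize(cost,[xy[0],xy[1],y0],method='Nelder-Mead',options=dict(initial_simplex=s,xatol=2e-4,fatol=1e-5,maxiter=150))
        if abs(r.x[2])<yr+.15 and (best is None or r.fun<best.fun): best=r
    return best,cost
def back(p,u,v,z):
    R=p['extrinsics'][:3,:3];t=p['extrinsics'][:3,3]
    d=R.T@np.array([(u-p['cx'])/p['fx'],(v-p['cy'])/p['fy'],1]);c=-R.T@t
    return c+d*(z-c[2])/d[2]
E
cat > m0.py <<'E'
from fit import *; import pickle
T=pickle.load(open('top0.pkl','rb'));Sd=pickle.load(open('side0.pkl','rb'))
for n,col,uv,z,yr in (('gold','yellow',(372,239),.078,1.0),('silver','blue',(207,205),.078,1.0),('stand','red',(318,232),.05,.85)):
    xy=back(T,*uv,z)[:2]
    for lab,ps in (('top',[T]),('side',[Sd]),('both',[T,Sd])):
        b,c=fit(ps,col,xy,z,yr); print(n,lab,np.round(b.x,4),round(b.fun,3), 'r',round(float(np.hypot(*b.x[:2])),3))
        prof=[round(-min(c([b.x[0],b.x[1],b.x[2]+d]) ,0),3) for d in (-.2,-.1,0,.1,.2)];print(prof)
E
python3 m0.py
```

```text
gold top [ 0.5147 -0.2024 -0.5924] -0.976 r 0.553
[np.float64(0.887), np.float64(0.949), np.float64(0.976), np.float64(0.953), np.float64(0.891)]
gold side [ 0.5157 -0.2007 -0.5597] -0.965 r 0.553
[np.float64(0.925), np.float64(0.955), np.float64(0.965), np.float64(0.952), np.float64(0.92)]
gold both [ 0.5152 -0.202  -0.5722] -0.966 r 0.553
[np.float64(0.907), np.float64(0.95), np.float64(0.966), np.float64(0.945), np.float64(0.9)]
silver top [ 0.5979  0.2389 -0.1393] -0.975 r 0.644
[np.float64(0.883), np.float64(0.946), np.float64(0.975), np.float64(0.95), np.float64(0.887)]
silver side [ 0.5991  0.2395 -0.1384] -0.97 r 0.645
[np.float64(0.889), np.float64(0.944), np.float64(0.97), np.float64(0.947), np.float64(0.892)]
silver both [ 0.5984  0.2393 -0.1296] -0.968 r 0.644
[np.float64(0.889), np.float64(0.945), np.float64(0.968), np.float64(0.942), np.float64(0.882)]
stand top [ 0.5316 -0.06    0.0378] -0.989 r 0.535
[np.float64(0.898), np.float64(0.961), np.float64(0.989), np.float64(0.964), np.float64(0.902)]
stand side [ 0.5328 -0.0598  0.0232] -0.986 r 0.536
[np.float64(0.924), np.float64(0.968), np.float64(0.986), np.float64(0.969), np.float64(0.928)]
stand both [ 0.5321 -0.0598  0.0314] -0.983 r 0.535
[np.float64(0.906), np.float64(0.96), np.float64(0.983), np.float64(0.963), np.float64(0.91)]
```

```bash
cat > go.py <<'E'
import sys,numpy as np
from scipy.spatial.transform import Rotation as Ro
from bench import telemetry
def state():
    s=telemetry.sense(); q=s['eef_rot']; return s,Ro.from_quat([q[1],q[2],q[3],q[0]]).as_matrix()
def down(phi): # jaw dir angle
    x=np.array([0,0,-1.]);z=np.array([np.cos(phi),np.sin(phi),0]);return np.c_[x,np.cross(z,x),z]
def show():
    s,R=state(); z=R[:,2]
    print('t',round(s['t'],2),'pos',np.round(s['eef_pos'],4),'phi',round(np.arctan2(z[1],z[0]),4),'x',np.round(R[:,0],3),'F',np.round(s['force'],1),'T',np.round(s['torque'],2),'w',round(s['grip_width'],3),'q',np.round(s['joint_positions'],2))
    return s,R
def delta(goal,phi):
    s,R=show(); d=R.T@(np.array(goal)-s['eef_pos']); rv=Ro.from_matrix(R.T@down(phi)).as_rotvec()
    print('tool shift',np.round(d,4),'turn',np.round(rv,4))
if __name__=='__main__':
    a=[float(v) for v in sys.argv[1:]]
    delta(a[:3],a[3]) if a else show()
E
python3 go.py; python3 go.py .45 .35 .2 0
```

```text
t 0.6 pos [0.1739 0.6263 0.1973] phi 1.3 x [ 0.  0. -1.] F [ 0.7  0.8 -0.2] T [-0.05  0.   -0.01] w 1.0 q [-1.29  0.32 -0.07  1.45  0.02  1.37 -0.06]
t 0.6 pos [0.1739 0.6263 0.1973] phi 1.3 x [ 0.  0. -1.] F [ 0.7  0.8 -0.2] T [-0.05  0.   -0.01] w 1.0 q [-1.29  0.32 -0.07  1.45  0.02  1.37 -0.06]
tool shift [-0.0027 -0.3399 -0.1924] turn [ 1.3e+00  1.0e-04 -0.0e+00]
```

Call:
play_rows(deltas=[[100,[0,-0.06,-0.005],[0.1,0,0]],[100,[0,-0.06,-0.005],[0.1,0,0]],[100,[0,-0.06,-0.005],[0.1,0,0]],[100,[0,-0.06,-0.005],[0.1,0,0]],[100,[0,-0.06,-0.005],[0.1,0,0]]])

```text
t: 1.23
eef_pos: [0.4268, 0.4709, 0.1962]
eef_rot: [0.651, -0.273, 0.652, 0.277]
force: [0.7, -0.0, 0.4]
grip_width: 1.0
```

Call:
play_rows(deltas=[[100,[0,-0.06,-0.005],[0.1,0,0]],[100,[0,-0.06,-0.005],[0.1,0,0]],[100,[0,-0.06,-0.005],[0.1,0,0]],[100,[0,-0.06,-0.005],[0.1,0,0]],[100,[0,-0.06,-0.005],[0.1,0,0]]])

```text
t: 1.85
eef_pos: [0.5781, 0.2027, 0.1953]
eef_rot: [0.701, -0.098, 0.7, 0.101]
force: [0.1, 0.3, 1.0]
grip_width: 0.997
```

```bash
python3 go.py 0.5152 -0.202 0.13 -0.5
```

```text
t 1.85 pos [0.5781 0.2027 0.1953] phi 0.2822 x [ 0.     0.005 -1.   ] F [0.1 0.3 1. ] T [-0.04 -0.02 -0.01] w 0.997 q [-0.68  0.25  0.37  1.57 -0.09  1.34 -0.02]
tool shift [ 0.0631 -0.3715 -0.1733] turn [ 7.822e-01 -1.000e-04 -5.400e-03]
```

Call:
play_rows(deltas=[[100,[0,-0.06,-0.005],[0.12,0,0]],[100,[0,-0.06,-0.005],[0.12,0,0]],[100,[0,-0.06,-0.005],[0.12,0,0]],[100,[0,-0.06,-0.005],[0.12,0,0]],[100,[0,-0.06,-0.005],[0.12,0,0]]])

```text
t: 2.48
eef_pos: [0.5649, -0.1037, 0.1945]
eef_rot: [0.698, 0.121, 0.696, -0.117]
force: [0.4, -0.7, -0.1]
grip_width: 0.998
```

```bash
python3 go.py 0.5152 -0.202 0.13 -0.5
```

```text
t 2.48 pos [ 0.5649 -0.1037  0.1945] phi -0.3385 x [ 0.005  0.005 -1.   ] F [ 0.4 -0.7 -0.1] T [-0.07 -0.04  0.02] w 0.998 q [-0.41  0.17  0.62  1.67 -0.11  1.33 -0.11]
tool shift [ 0.0638 -0.1096 -0.0144] turn [ 0.1616  0.0024 -0.0063]
```

Call:
play_rows(deltas=[[100,[0,-0.055,-0.007],[0.08,0,0]],[100,[0,-0.05,-0.007],[0.08,0,0]],[100,[0.0,0,0],[0,0,0]]])

```text
t: 2.85
eef_pos: [0.5088, -0.2061, 0.195]
eef_rot: [0.686, 0.182, 0.682, -0.179]
force: [-0.6, 0.5, -0.4]
grip_width: 1.004
```

```bash
python3 go.py 0.5152 -0.202 0.13 -0.5
```

```text
t 2.85 pos [ 0.5088 -0.2061  0.195 ] phi -0.5159 x [ 0.007  0.003 -1.   ] F [-0.6  0.5 -0.4] T [0.06 0.01 0.03] w 1.004 q [-0.31  0.11  0.71  1.74 -0.08  1.32 -0.1 ]
tool shift [0.065  0.0063 0.0033] turn [-0.0159  0.0047 -0.0059]
```

Call:
play_rows(deltas=[[100,[0.04,0.006,0.003],[-0.016,0.005,-0.006]],[100,[0.025,0,0],[0,0,0]],[100,[0.0,0,0],[0,0,0]]])

```text
t: 3.22
eef_pos: [0.5168, -0.2005, 0.1299]
eef_rot: [0.686, 0.175, 0.684, -0.173]
force: [0.0, -0.4, 0.5]
grip_width: 1.001
```

```bash
python3 go.py 0.5152 -0.202 0.025 -0.5; python3 -c "
from look import *
shot('top','top1');shot('side','side1')
a=cv2.imread('pics/top1.png')[180:300,270:430];b=cv2.imread('pics/side1.png')[110:260,240:440]
cv2.imwrite('pics/c1.png',np.hstack([cv2.resize(a,(400,300)),cv2.resize(b,(400,300))]))"
```

```text
t 3.23 pos [ 0.5168 -0.2005  0.1299] phi -0.4973 x [ 0.004  0.002 -1.   ] F [ 0.  -0.4  0.5] T [ 0.03  0.07 -0.03] w 1.001 q [-0.3   0.18  0.7   1.8  -0.13  1.2  -0.06]
tool shift [ 0.1048 -0.0024 -0.001 ] turn [ 0.0027  0.0025 -0.0031]
```

View pics/c1.png

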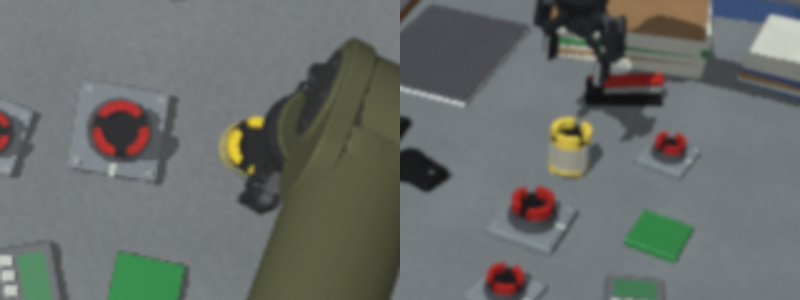

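Call:
play_rows(deltas=[[100,[0.035,-0.002,-0.001],[0.003,0.002,-0.003]],[100,[0.035,0,0],[0,0,0]],[100,[0.025,0,0],[0,0,0]],[100,[0.01,0,0],[0,0,0]]])

```text
t: 3.82
eef_pos: [0.5248, -0.2022, 0.0317]
eef_rot: [0.692, 0.174, 0.679, -0.173]
force: [1.1, -0.2, 0.4]
grip_width: 0.996
```

```bash
python3 go.py 0.5152 -0.202 0.025 -0.5; python3 -c "
from look import *
shot('side','side2')
b=cv2.imread('pics/side2.png')[110:260,240:440]
cv2.imwrite('pics/c2.png',cv2.resize(b,(800,600)))"
```

```text
t 3.83 pos [ 0.5248 -0.2022  0.0317] phi -0.4963 x [ 0.018 -0.002 -1.   ] F [ 1.1 -0.2  0.4] T [-0.03  0.06 -0.02] w 0.996 q [-0.26  0.31  0.67  1.89 -0.23  1.    0.02]
tool shift [ 0.0065 -0.0045 -0.0087] turn [ 0.0038  0.0167 -0.0066]
```

View pics/c2.png

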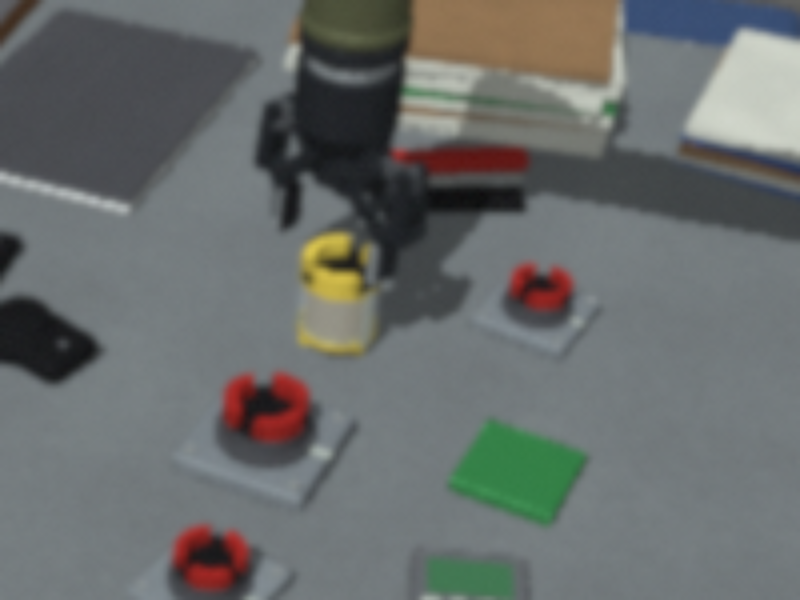

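```bash
python3 -c "
from fit import *;import pickle
p=pickle.load(open('side2.pkl','rb'))
c,s=np.cos(-.5),np.sin(-.5)
for z in (.032,.045,.06):
  for k in (-.05,0,.05):
    uv=proj(p,[[.5248+k*c,-.2022+k*s,z]])[0]; print(z,k,uv,(uv-[240,110])*4)
print((proj(p,[[.515,-.202,.039]])[0]-[240,110])*4)
"; python3 go.py
```

```text
0.032 -0.05 [333.40389434 192.84923573] [373.61557737 331.39694291]
0.032 0 [321.22249366 185.47219492] [324.88997464 301.88877969]
0.032 0.05 [309.59602638 178.43122108] [278.38410554 273.72488433]
0.045 -0.05 [333.79538238 189.42102463] [375.18152952 317.68409851]
0.045 0 [321.5169211  182.07125405] [326.0676844 288.2850162]
0.045 0.05 [309.80175721 175.05866796] [279.20702885 260.23467182]
0.06 -0.05 [334.25434801 185.40192084] [377.01739203 301.60768336]
0.06 0 [321.86196753 178.08561161] [327.44787011 272.34244642]
0.06 0.05 [310.04277199 171.10770372] [280.17108795 244.43081488]
[337.88302539 297.21472761]
t 3.88 pos [ 0.5246 -0.2021  0.0311] phi -0.4962 x [ 0.017 -0.002 -1.   ] F [-1.7  0.  -0.2] T [-0.01  0.07 -0.02] w 0.999 q [-0.25  0.31  0.67  1.89 -0.23  1.    0.02]
```

```bash
python3 -c "
from look import *
shot('side','side3');shot('top','top3')
b=cv2.imread('pics/side3.png')[120:220,270:403]
cv2.imwrite('pics/c3.png',cv2.resize(b,(798,600),interpolation=cv2.INTER_CUBIC))
b=cv2.imread('pics/top3.png')[160:310,280:480]
cv2.imwrite('pics/c4.png',cv2.resize(b,(800,600),interpolation=cv2.INTER_CUBIC))
"; python3 go.py
```

```text
t 3.98 pos [ 0.5252 -0.2027  0.0326] phi -0.4968 x [ 0.019 -0.003 -1.   ] F [ 0.2 -0.   0.6] T [-0.01  0.01 -0.01] w 1.001 q [-0.26  0.31  0.67  1.89 -0.23  1.    0.02]
```

View pics/c3.png

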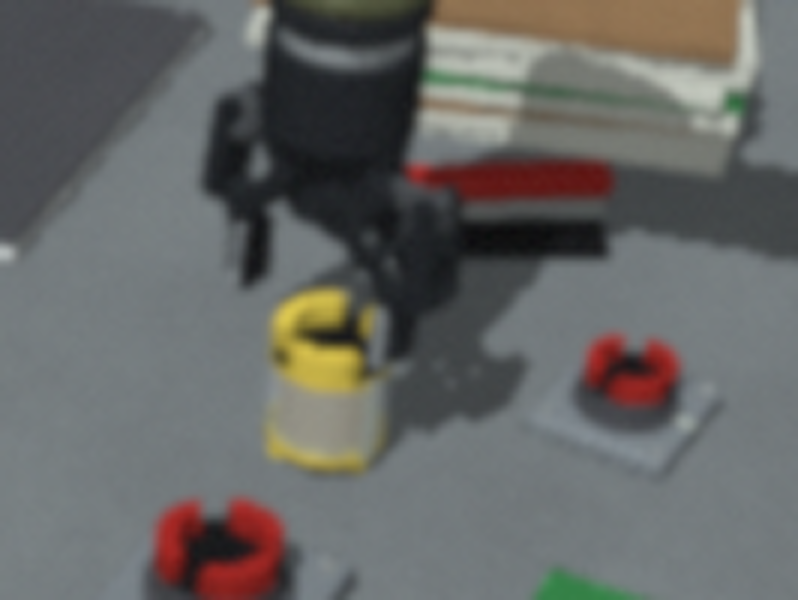

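View pics/c4.png

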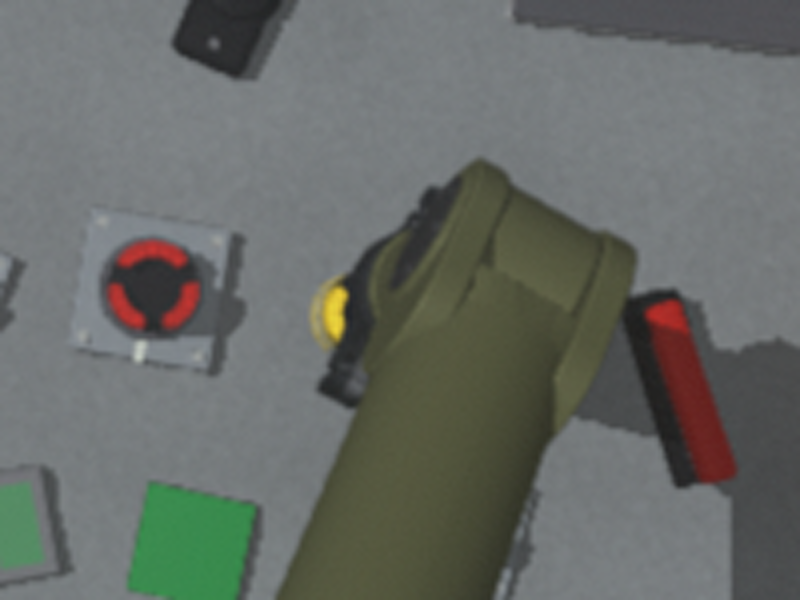

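```bash
python3 -c "
from fit import *;import pickle
p=pickle.load(open('top3.pkl','rb'))
for z in (.08,.11,.14,.2):
  print(z,'hand',back(p,376.8,233,z)[:2],'left end',back(p,365,257.5,z)[:2],'right',back(p,388.7,208.7,z)[:2])
p=pickle.load(open('side3.pkl','rb'))
for z in (.03,.045,.06,.075,.09):print(z,'L',back(p,310.8,167.5,z)[:2],'R',back(p,334.2,182.5,z)[:2],'mid',back(p,322.5,175,z)[:2])
"
```

```text
0.08 hand [ 0.52782324 -0.21228785] left end [ 0.46321813 -0.18143425] right [ 0.59254357 -0.24371013]
0.11 hand [ 0.52635134 -0.20647267] left end [ 0.46329105 -0.17635684] right [ 0.58952409 -0.23714359]
0.14 hand [ 0.52487944 -0.2006575 ] left end [ 0.46336398 -0.17127943] right [ 0.58650462 -0.23057705]
0.2 hand [ 0.52193564 -0.18902714] left end [ 0.46350983 -0.1611246 ] right [ 0.58046566 -0.21744397]
0.03 L [ 0.58202147 -0.28897248] R [ 0.49078696 -0.2329301 ] mid [ 0.53525832 -0.26024741]
0.045 L [ 0.57687801 -0.26749476] R [ 0.48754513 -0.2126205 ] mid [ 0.53108957 -0.23936842]
0.06 L [ 0.57173455 -0.24601705] R [ 0.48430331 -0.1923109 ] mid [ 0.52692081 -0.21848943]
0.075 L [ 0.56659109 -0.22453933] R [ 0.48106149 -0.17200129] mid [ 0.52275205 -0.19761044]
0.09 L [ 0.56144763 -0.20306162] R [ 0.47781966 -0.15169169] mid [ 0.5185833  -0.17673146]
```

Call:
play_rows(deltas=[[100,[0.0,-0.005,-0.009],[0.004,0.017,-0.007]],[100,[0.006,0,0],[0,0,0]],[100,[0.003,0,0],[0,0,0]]])

```text
t: 4.35
eef_pos: [0.5165, -0.2034, 0.0261]
eef_rot: [0.687, 0.175, 0.683, -0.175]
force: [0.2, -0.1, 0.2]
grip_width: 1.002
```

```bash
python3 go.py 0.5152 -0.202 0.02 -0.5; python3 -c "
from look import *
shot('side','side5')
b=cv2.imread('pics/side5.png')[120:220,270:403]
cv2.imwrite('pics/c5.png',cv2.resize(b,(798,600),interpolation=cv2.INTER_CUBIC))
"
```

```text
t 4.35 pos [ 0.5165 -0.2034  0.0261] phi -0.5009 x [ 0.005 -0.001 -1.   ] F [ 0.2 -0.1  0.2] T [ 0.02 -0.04 -0.01] w 1.002 q [-0.25  0.31  0.67  1.9  -0.23  1.    0.02]
tool shift [ 0.006   0.0006 -0.0018] turn [-0.0009  0.0045 -0.0014]
```

View pics/c5.png

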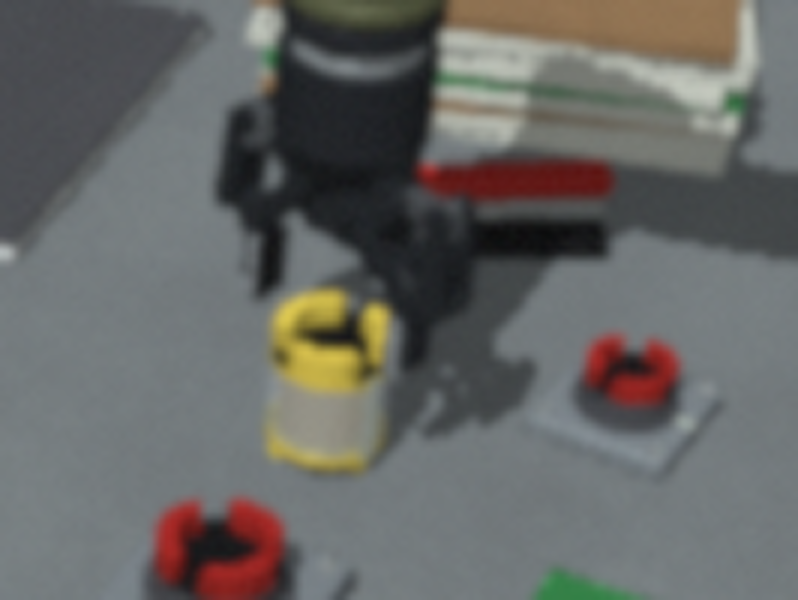

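```bash
python3 -c "
from fit import *;import pickle
p=pickle.load(open('side5.pkl','rb'))
c,s=np.cos(-.5),np.sin(-.5)
for k in (-.043,-.057,.043,.057):
  for z in (.025,.04,.055,.07): print(k,z,np.round((proj(p,[[.5165+k*c,-.2034+k*s,z]])[0]-[270,120])*6))
f=p['frame'];print(f.dtype)
# gold rendered
print([np.round((proj(p,[[.515,-.202,z]])[0]-[270,120])*6) for z in (0,.012,.064,.078)])
"
```

```text
-0.043 0.025 [385. 444.]
-0.043 0.04 [388. 420.]
-0.043 0.055 [391. 396.]
-0.043 0.07 [394. 372.]
-0.057 0.025 [406. 456.]
-0.057 0.04 [409. 433.]
-0.057 0.055 [412. 409.]
-0.057 0.07 [415. 384.]
0.043 0.025 [262. 369.]
0.043 0.04 [264. 346.]
0.043 0.055 [266. 322.]
0.043 0.07 [267. 298.]
0.057 0.025 [243. 357.]
0.057 0.04 [245. 334.]
0.057 0.055 [246. 311.]
0.057 0.07 [248. 287.]
uint8
[array([321., 446.]), array([323., 428.]), array([331., 346.]), array([333., 323.])]
```

```bash
python3 -c "
from fit import *;import pickle
t=pickle.load(open('top3.pkl','rb'));p=pickle.load(open('side3.pkl','rb'))
def tri(a,b):
  P=lambda q:np.array([[q['fx'],0,q['cx']],[0,q['fy'],q['cy']],[0,0,1]])@q['extrinsics'][:3]
  X=cv2.triangulatePoints(P(t),P(p),np.array(a,float),np.array(b,float));X=(X[:3]/X[3]).ravel()
  return np.round(X,4),np.round(proj(t,X)[0]-a,1),np.round(proj(p,X)[0]-b,1)
for b in ((440,200),(445,240),(445,290)): print(b,tri((366,256.5),np.array(b)/6+[270,120]))
for b in ((215,110),(215,180)): print(b,tri((387,209),np.array(b)/6+[270,120]))
"
```

```text
(440, 200) (array([ 0.4653, -0.1668,  0.1812]), array([0. , 0.3]), array([-0.3, -0. ]))
(445, 240) (array([ 0.4637, -0.171 ,  0.1577]), array([0.1, 0.9]), array([-1.2, -0.1]))
(445, 290) (array([ 0.4628, -0.1765,  0.1267]), array([0.2, 1.2]), array([-1.7, -0.2]))
(215, 110) (array([ 0.5832, -0.2181,  0.1771]), array([-0.1, -0.5]), array([0.7, 0.1]))
(215, 180) (array([ 0.5863, -0.2282,  0.1315]), array([0. , 0.1]), array([-0.1, -0. ]))
```

Call:
play_rows(deltas=[[100,[0.012,0.0006,-0.0018],[0,0.004,-0.001]],[100,[0.01,0,0],[0,0,0]],[100,[0.0,0,0],[0,0,0]]])

```text
t: 4.78
eef_pos: [0.5145, -0.2017, 0.0016]
eef_rot: [0.685, 0.175, 0.685, -0.175]
force: [-0.1, 0.8, 0.5]
grip_width: 0.997
```

```bash
python3 go.py 0.5152 -0.202 0.005 -0.5; python3 -c "
from look import *
shot('side','side6')
b=cv2.imread('pics/side6.png')[120:220,270:403]
cv2.imwrite('pics/c6.png',cv2.resize(b,(798,600),interpolation=cv2.INTER_CUBIC))
"
```

```text
t 4.78 pos [ 0.5145 -0.2017  0.0016] phi -0.5008 x [-0.001  0.    -1.   ] F [-0.1  0.8  0.5] T [0.01 0.03 0.04] w 0.997 q [-0.24  0.35  0.66  1.92 -0.26  0.96  0.04]
tool shift [-0.0034  0.      0.0007] turn [-0.0008 -0.0012  0.0002]
```

View pics/c6.png

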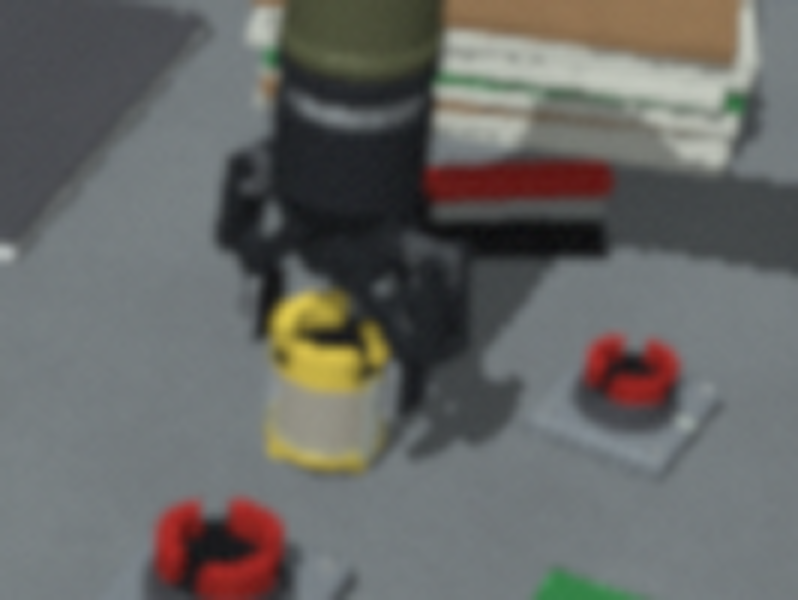

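Call:
play_rows(deltas=[[100,[0.006,0,0.0007],[0,0,0]],[100,[0.004,0,0],[0,0,0]]])

```text
t: 5.08
eef_pos: [0.5161, -0.2024, -0.008]
eef_rot: [0.685, 0.175, 0.685, -0.175]
force: [0.8, -0.2, 0.0]
grip_width: 0.996
```

```bash
python3 go.py 0.5152 -0.202 -0.007 -0.5; python3 -c "
from look import *
shot('side','side7')
b=cv2.imread('pics/side7.png')[120:220,270:403]
cv2.imwrite('pics/c7.png',cv2.resize(b,(798,600),interpolation=cv2.INTER_CUBIC))
"
```

```text
t 5.08 pos [ 0.5161 -0.2024 -0.008 ] phi -0.5007 x [ 0.001 -0.    -1.   ] F [ 0.8 -0.2  0. ] T [-0.04 -0.06 -0.03] w 0.996 q [-0.23  0.37  0.65  1.92 -0.27  0.94  0.05]
tool shift [-0.001  -0.0001 -0.0009] turn [-0.0007  0.0006 -0.0003]
```

View pics/c7.png

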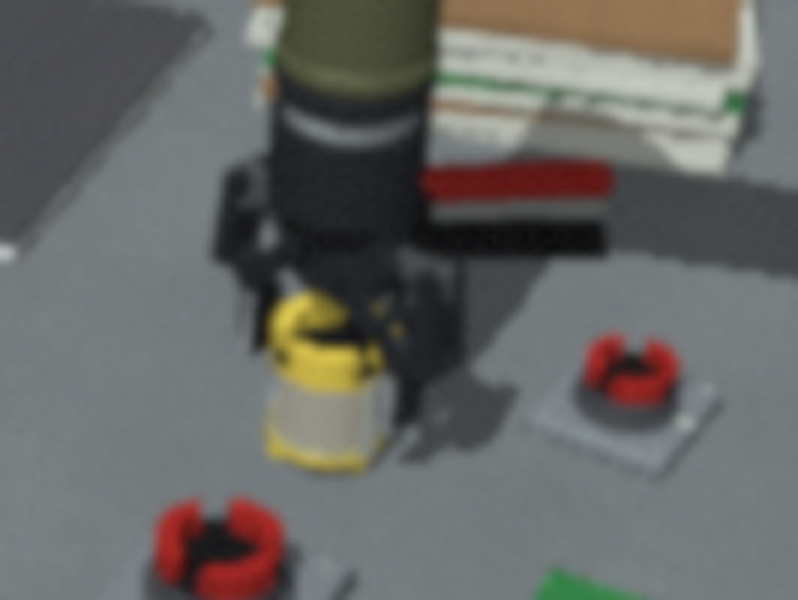

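Call:
play_rows(deltas=[[0,[0,0,0],[0,0,0]],[0,[0,0,0],[0,0,0]],[0,[0,0,0],[0,0,0]],[0,[0,0,0],[0,0,0]],[0,[0,0,0],[0,0,0]]])

```text
t: 5.75
eef_pos: [0.5157, -0.2023, -0.0082]
eef_rot: [0.685, 0.175, 0.685, -0.175]
force: [-0.3, -0.1, 0.2]
grip_width: 0.717
```

```bash
python3 go.py ; python3 -c "
from look import *
shot('side','side8')
b=cv2.imread('pics/side8.png')[120:220,270:403]
cv2.imwrite('pics/c8.png',cv2.resize(b,(798,600),interpolation=cv2.INTER_CUBIC))
"
```

```text
t 5.75 pos [ 0.5157 -0.2023 -0.0082] phi -0.5008 x [ 0.  0. -1.] F [-0.3 -0.1  0.2] T [-0.05  0.07  0.  ] w 0.717 q [-0.23  0.37  0.65  1.92 -0.27  0.94  0.05]
```

View pics/c8.png

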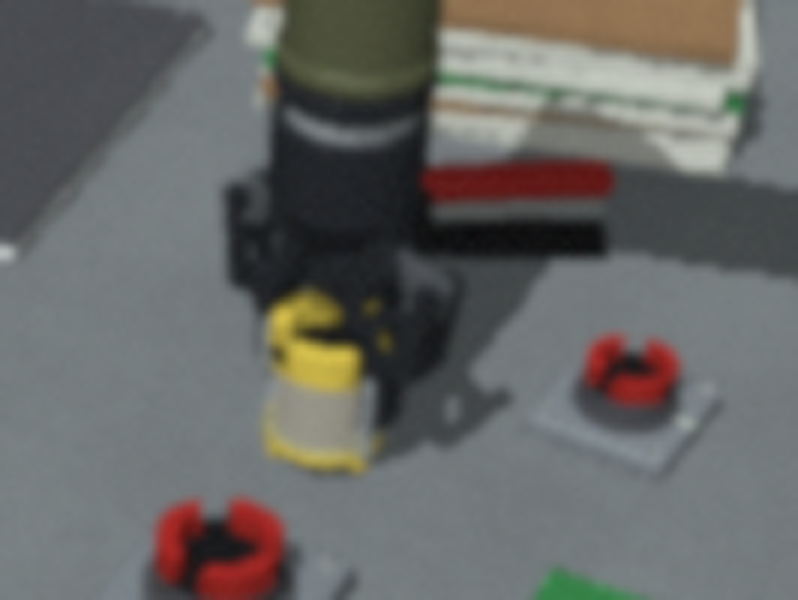

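Call:
play_rows(deltas=[[0,[-0.025,0,0],[0,0,0]],[0,[-0.04,0,0],[0,0,0]],[0,[-0.035,0,0],[0,0,0]],[0,[0,0.03,-0.01],[-0.15,0,0]],[0,[0,0.04,-0.01],[-0.15,0,0]]])

```text
t: 6.42
eef_pos: [0.5229, -0.1324, 0.0924]
eef_rot: [0.702, 0.07, 0.705, -0.071]
force: [0.3, 1.1, -2.4]
grip_width: 0.711
```

```bash
python3 go.py 0.5321 -0.0598 0.085 0.1
```

```text
t 6.42 pos [ 0.5229 -0.1324  0.0924] phi -0.2004 x [-0.004 -0.001 -1.   ] F [ 0.3  1.1 -2.4] T [ 0.05 -0.05 -0.04] w 0.711 q [-0.36  0.19  0.62  1.87 -0.12  1.12  0.1 ]
tool shift [ 0.0072  0.073  -0.0054] turn [-0.3004 -0.0043  0.0016]
```

Call:
play_rows(deltas=[[0,[0.003,0.036,-0.003],[-0.15,-0.004,0.0016]],[0,[0,0.036,-0.005],[-0.15,0,0]],[0,[0,0,0],[0,0,0]]])

```text
t: 6.8
eef_pos: [0.5229, -0.0538, 0.0878]
eef_rot: [0.705, -0.04, 0.706, 0.042]
force: [0.3, -1.0, -2.5]
grip_width: 0.713
```

```bash
python3 go.py 0.5321 -0.0598 0.05 0.105;python3 -c "
from look import *
shot('side','side9');shot('top','top9')
b=cv2.imread('pics/side9.png')[140:260,240:400]
a=cv2.imread('pics/top9.png')[170:290,250:410]
cv2.imwrite('pics/c9.png',np.vstack([cv2.resize(b,(400,300),interpolation=cv2.INTER_CUBIC),cv2.resize(a,(400,300),interpolation=cv2.INTER_CUBIC)]))
"
```

```text
t 6.8 pos [ 0.5229 -0.0538  0.0878] phi 0.1161 x [-0.002  0.002 -1.   ] F [ 0.3 -1.  -2.5] T [ 0.01 -0.02 -0.01] w 0.713 q [-0.44  0.15  0.53  1.91 -0.09  1.11  0.25]
tool shift [ 0.0378 -0.0071  0.0085] turn [ 0.0111 -0.0015 -0.0017]
```

View pics/c9.png

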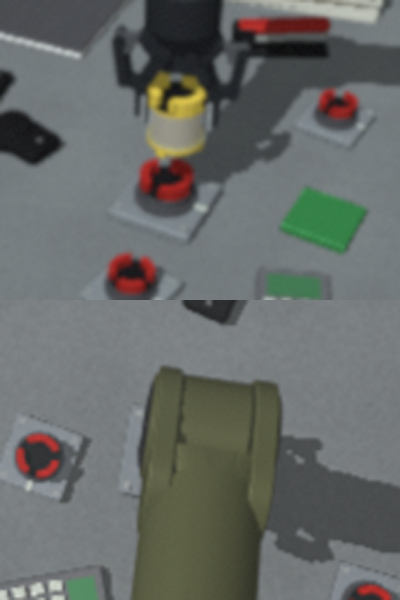

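Call:
play_rows(deltas=[[0,[0.0,-0.006,0.0085],[0.011,-0.0015,-0.0017]],[0,[0,0,0],[0,0,0]]])

```text
t: 7.15
eef_pos: [0.5328, -0.066, 0.088]
eef_rot: [0.707, -0.034, 0.706, 0.032]
force: [-0.9, 0.1, -2.9]
grip_width: 0.711
```

```bash
python3 go.py 0.5321 -0.0598 0.05 0.105;python3 - <<'E'
from look import *
from fit import *
ps=[shot('side','side10_%d'%i) for i in range(2)]
import go
s,R=go.show()
z=s['eef_pos'][2]+.0082+.078
for p in ps:
    b,c=fit([p],'yellow',[.5321,-.0598],z,.4); print(b.x,b.fun,[round(float(c([b.x[0],b.x[1],b.x[2]+d])),3) for d in (-.1,-.05,.05,.1)])
    b,c=fit([p],'red',[.5321,-.0598],.05,.4); print('red',b.x,b.fun)
E
```

```text
t 7.15 pos [ 0.5328 -0.066   0.088 ] phi 0.0932 x [ 0.001 -0.004 -1.   ] F [-0.9  0.1 -2.9] T [-0.03  0.01 -0.01] w 0.711 q [-0.42  0.17  0.54  1.89 -0.1   1.11  0.25]
tool shift [ 0.038   0.0064 -0.0001] turn [-0.0118  0.0006  0.0038]
t 7.25 pos [ 0.532  -0.0654  0.0878] phi 0.0941 x [-0.    -0.003 -1.   ] F [-1.   0.2 -3.4] T [ 0.   -0.06 -0.03] w 0.711 q [-0.42  0.17  0.54  1.89 -0.1   1.11  0.25]
[ 0.53393868 -0.06076058 -0.04721248] -0.8995030721025303 [-0.89, -0.897, -0.894, -0.882]
red [ 0.53268573 -0.05953247 -0.00231122] -0.975229814444791
[ 0.53330697 -0.05996534 -0.05757068] -0.9006531836712038 [-0.889, -0.897, -0.897, -0.888]
red [ 0.53266648 -0.05946924 -0.00163704] -0.9750740142684312
```

Call:
play_rows(deltas=[[0,[0.02,0.0055,0],[-0.012,0,0.003]],[0,[0.012,0.0,0],[0,0,0]],[0,[0,0,0],[0,0,0]]])

```text
t: 7.62
eef_pos: [0.5316, -0.0612, 0.0551]
eef_rot: [0.706, -0.037, 0.706, 0.037]
force: [0.2, -0.1, -2.7]
grip_width: 0.711
```

```bash
python3 go.py 0.5321 -0.0598 0.045 0.103;python3 - <<'E'
from look import *
p=shot('side','side11')
b=p['frame'][:,:,::-1][160:250,250:370]
cv2.imwrite('pics/c11.png',cv2.resize(b,(800,600),interpolation=cv2.INTER_CUBIC))
E
```

```text
t 7.62 pos [ 0.5316 -0.0612  0.0551] phi 0.1038 x [-0. -0. -1.] F [ 0.2 -0.1 -2.7] T [ 0.01 -0.01 -0.02] w 0.711 q [-0.42  0.21  0.54  1.92 -0.12  1.04  0.28]
tool shift [0.0101 0.0013 0.0006] turn [ 0.0008 -0.0001  0.0003]
```

View pics/c11.png

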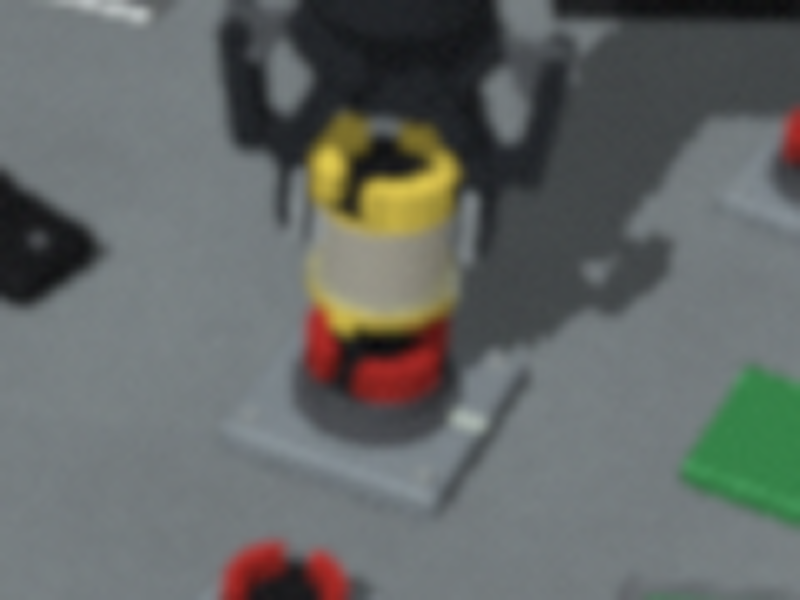

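Call:
play_rows(deltas=[[0,[0.007,0.0013,0.0005],[0,0,0]],[0,[0.006,0.0,0],[0,0,0]],[0,[0.004,0,0],[0,0,0]]])

```text
t: 8.05
eef_pos: [0.5338, -0.0599, 0.0391]
eef_rot: [0.707, -0.037, 0.705, 0.036]
force: [-0.0, -0.0, -3.0]
grip_width: 0.711
```

```bash
python3 go.py 0.5321 -0.0598 0.0298 0.103
```

```text
t 8.05 pos [ 0.5338 -0.0599  0.0391] phi 0.1035 x [ 0.004 -0.    -1.   ] F [-0. -0. -3.] T [-0.    0.05 -0.01] w 0.711 q [-0.41  0.23  0.53  1.93 -0.14  1.01  0.29]
tool shift [ 0.0093  0.0003 -0.0017] turn [0.0005 0.0036 0.0004]
```

Boss is entering freely (no force). Continue in small steps.

Call:
play_rows(deltas=[[0,[0.004,0.0003,-0.001],[0,0.0036,0]],[0,[0.003,0.0,0],[0,0,0]]])

```text
t: 8.3
eef_pos: [0.5328, -0.0597, 0.0323]
eef_rot: [0.706, -0.037, 0.706, 0.037]
force: [-1.7, 0.6, -1.9]
grip_width: 0.712
```

```bash
python3 go.py 0.5321 -0.0598 0.0298 0.103
```

```text
t 8.3 pos [ 0.5328 -0.0597  0.0323] phi 0.1035 x [-0. -0. -1.] F [-1.7  0.6 -1.9] T [0.1  0.31 0.03] w 0.712 q [-0.41  0.25  0.53  1.94 -0.15  1.    0.29]
tool shift [ 0.0025 -0.     -0.0007] turn [ 0.0005 -0.0002 -0.    ]
```

Call:
play_rows(deltas=[[0,[0.002,0,0],[0,0,0]],[0,[0.002,0.0,0],[0,0,0]],[0,[0.0,0.0,0],[0,0,0]]])

```text
t: 8.68
eef_pos: [0.5327, -0.0596, 0.03]
eef_rot: [0.706, -0.036, 0.706, 0.037]
force: [-1.2, -0.2, -3.0]
grip_width: 0.711
```

```bash
python3 go.py 0.5321 -0.0598 0.0298 0.103
```

```text
t 8.68 pos [ 0.5327 -0.0596  0.03  ] phi 0.1035 x [-0.001  0.001 -1.   ] F [-1.2 -0.2 -3. ] T [0.02 0.11 0.04] w 0.711 q [-0.41  0.25  0.53  1.94 -0.15  0.99  0.29]
tool shift [ 0.0002 -0.0002 -0.0006] turn [ 0.0005 -0.0009 -0.0013]
```

Call:
play_rows(deltas=[[0,[0.002,0,0],[0,0,0]],[0,[0.002,0.0,0],[0,0,0]]])

```text
t: 8.93
eef_pos: [0.5328, -0.0594, 0.0297]
eef_rot: [0.706, -0.035, 0.707, 0.038]
force: [-8.8, 0.3, 17.7]
grip_width: 0.709
```

```bash
python3 go.py 0.5321 -0.0598 0.0298 0.103
```

```text
t 8.93 pos [ 0.5328 -0.0594  0.0297] phi 0.1036 x [-0.002  0.003 -1.   ] F [-8.8  0.3 17.7] T [ 0.14  1.82 -0.02] w 0.709 q [-0.41  0.25  0.53  1.94 -0.15  1.    0.3 ]
tool shift [-0.0001 -0.0003 -0.0008] turn [ 0.0006 -0.0014 -0.0034]
```

Call:
play_rows(deltas=[[0,[-0.001,0,0],[0,0,0]],[100,[0,0,0],[0,0,0]],[100,[0,0,0],[0,0,0]],[100,[0,0,0],[0,0,0]]])

```text
t: 9.43
eef_pos: [0.5345, -0.0596, 0.031]
eef_rot: [0.707, -0.036, 0.705, 0.038]
force: [0.2, 0.6, 0.1]
grip_width: 1.004
```

Call:
play_rows(deltas=[[100,[-0.03,0,0],[0,0,0]],[100,[-0.05,0,0],[0,0,0]],[100,[-0.05,0,0],[0,0,0]],[100,[0,0.06,0],[-0.05,0,0]],[100,[0,0.06,0.02],[-0.05,0,0]]])

```text
t: 10.05
eef_pos: [0.5401, 0.0583, 0.1658]
eef_rot: [0.705, -0.068, 0.702, 0.069]
force: [0.3, 0.3, -0.7]
grip_width: 1.001
```

```bash
python3 go.py 0.5984 0.2393 0.12 0.3
```

```text
t 10.05 pos [0.5401 0.0583 0.1658] phi 0.1936 x [ 0.004  0.002 -1.   ] F [ 0.3  0.3 -0.7] T [-0.04 -0.07  0.01] w 1.001 q [-0.57  0.11  0.45  1.78 -0.05  1.26  0.08]
tool shift [0.0463 0.1664 0.0918] turn [-0.1064  0.0047 -0.0006]
```

Call:
play_rows(deltas=[[100,[0,0.05,0.03],[-0.05,0.0047,0]],[100,[0,0.055,0.03],[-0.05,0,0]],[100,[0,0.055,0.025],[0,0,0]],[100,[0,0,0],[0,0,0]]])

```text
t: 10.55
eef_pos: [0.5837, 0.2444, 0.1665]
eef_rot: [0.7, -0.106, 0.698, 0.109]
force: [0.0, -0.4, -0.4]
grip_width: 0.998
```

```bash
python3 go.py 0.5984 0.2393 0.06 0.3
python3 - <<'E'
from look import *
from fit import *
p=shot('top','top12');q=shot('side','side12')
a=p['frame'][:,:,::-1][180:280,180:400]
b=q['frame'][:,:,::-1][150:310,220:400]
cv2.imwrite('pics/c12.png',np.vstack([cv2.resize(a,(600,273),interpolation=cv2.INTER_CUBIC),cv2.resize(b,(360,320),interpolation=cv2.INTER_CUBIC)[:,:].copy() if 0 else cv2.resize(b,(600,325),interpolation=cv2.INTER_CUBIC)]))
for n,ps in (('top',[p]),('side',[q]),('both',[p,q])):
    b,c=fit(ps,'yellow',[.5321,-.0598],.116,.4); print(n,b.x,b.fun)
for z in (.108,.112,.116,.120,.124):
    b,c=fit([p,q],'yellow',[.5321,-.0598],z,.2); print(z,b.x,b.fun)
b,c=fit([q],'blue',[.5984,.2393],.078,.4);print(b.x,b.fun)
E
```

```text
t 10.55 pos [0.5837 0.2444 0.1665] phi 0.3056 x [ 0.003  0.005 -1.   ] F [ 0.  -0.4 -0.4] T [-0.09  0.07 -0.  ] w 0.998 q [-0.71  0.3   0.34  1.56 -0.11  1.3  -0.05]
tool shift [ 0.1065 -0.0097  0.0121] turn [ 0.0056  0.0039 -0.0038]
top [ 0.53309159 -0.05986242  0.02103136] -0.9633667938326341
side [ 0.53398852 -0.05755093 -0.01502131] -0.95965733909094
both [ 0.53345482 -0.05954381  0.01380397] -0.9542526998328937
0.108 [ 0.53422997 -0.06147313  0.00690434] -0.9052393635506051
0.112 [ 5.33835637e-01 -6.05271909e-02  9.37460191e-06] -0.9468942032809791
0.116 [ 0.53347163 -0.05954363  0.01361941] -0.954197850723714
0.12 [ 0.53301653 -0.05837316  0.02078837] -0.9237822843752848
0.124 [ 0.53260099 -0.05759858  0.0409364 ] -0.8611358714616153
[ 0.59909876  0.23945365 -0.13774387] -0.9676066629796245
```

View pics/c12.png

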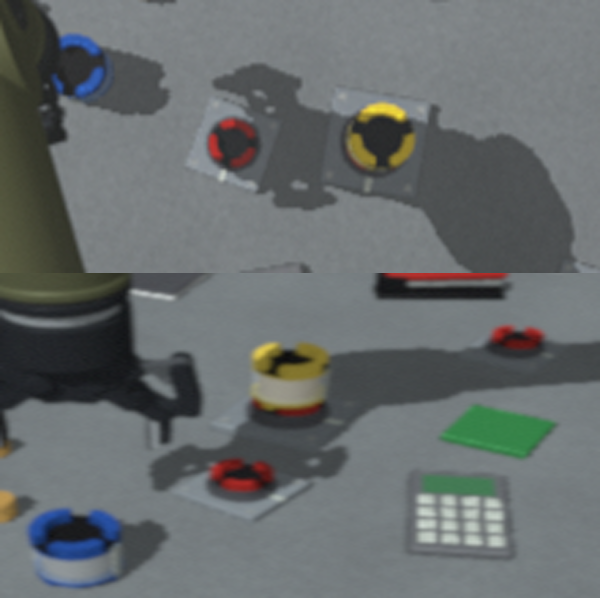

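Call:
play_rows(deltas=[[100,[0.02,-0.0097,0.012],[0.006,0.004,-0.004]],[100,[0.04,0,0],[0,0,0]],[100,[0,0,0],[0,0,0]]])

```text
t: 11.02
eef_pos: [0.6016, 0.2245, 0.1072]
eef_rot: [0.701, -0.102, 0.699, 0.098]
force: [-0.6, 0.2, 1.5]
grip_width: 1.003
```

```bash
python3 go.py 0.5984 0.2393 -0.008 0.3
```

```text
t 11.03 pos [0.6016 0.2245 0.1072] phi 0.2833 x [ 0.003 -0.005 -1.   ] F [-0.6  0.2  1.5] T [-0.03  0.02  0.  ] w 1.003 q [-0.68  0.37  0.35  1.6  -0.12  1.2  -0.02]
tool shift [0.1151 0.0158 0.0009] turn [-0.0167  0.0015  0.0061]
```

Call:
play_rows(deltas=[[100,[0,0.014,0.0009],[-0.017,0.0015,0.006]],[100,[0,0,0],[0,0,0]]])

```text
t: 11.28
eef_pos: [0.6002, 0.2381, 0.1106]
eef_rot: [0.701, -0.105, 0.698, 0.106]
force: [0.0, 0.2, 0.5]
grip_width: 1.0
```

```bash
python3 go.py 0.5984 0.2393 -0.008 0.3
```

```text
t 11.28 pos [0.6002 0.2381 0.1106] phi 0.2992 x [ 0.004  0.002 -1.   ] F [0.  0.2 0.5] T [-0.02  0.01  0.03] w 1.0 q [-0.69  0.37  0.34  1.59 -0.13  1.2  -0.02]
tool shift [ 0.1186  0.0016 -0.0019] turn [-0.0008  0.0043 -0.0009]
```

Call:
play_rows(deltas=[[100,[0.025,0.0016,-0.0019],[0,0.004,0]],[100,[0.02,0,0],[0,0,0]],[100,[0,0,0],[0,0,0]]])

```text
t: 11.65
eef_pos: [0.6006, 0.2404, 0.0688]
eef_rot: [0.702, -0.105, 0.697, 0.107]
force: [0.4, 0.4, 0.7]
grip_width: 1.005
```

```bash
python3 go.py 0.5984 0.2393 -0.008 0.3
```

```text
t 11.65 pos [0.6006 0.2404 0.0688] phi 0.3 x [ 0.007  0.004 -1.   ] F [0.4 0.4 0.7] T [ 0.   -0.06 -0.02] w 1.005 q [-0.68  0.4   0.33  1.63 -0.14  1.12 -0.02]
tool shift [ 0.0768 -0.0006 -0.003 ] turn [-0.      0.0074 -0.0019]
```

Call:
play_rows(deltas=[[100,[0.015,-0.0006,-0.003],[0,0.007,-0.002]],[100,[0.02,0,0],[0,0.003,0]],[100,[0.015,0,0],[0,0.002,0]],[100,[0,0,0],[0,0,0]]])

```text
t: 12.15
eef_pos: [0.5986, 0.2389, 0.0163]
eef_rot: [0.698, -0.106, 0.701, 0.105]
force: [-0.8, 0.3, 0.8]
grip_width: 1.003
```

```bash
python3 go.py 0.5984 0.2393 -0.008 0.3
python3 - <<'E'
from look import *
q=shot('side','side13')
b=q['frame'][:,:,::-1][210:330,180:340]
cv2.imwrite('pics/c13.png',cv2.resize(b,(800,600),interpolation=cv2.INTER_CUBIC))
E
```

```text
t 12.15 pos [0.5986 0.2389 0.0163] phi 0.2998 x [-0.004 -0.001 -1.   ] F [-0.8  0.3  0.8] T [-0.03 -0.02 -0.04] w 1.003 q [-0.67  0.46  0.32  1.66 -0.16  1.05 -0.  ]
tool shift [0.0243 0.0004 0.    ] turn [-0.0002 -0.0041  0.0003]
```

View pics/c13.png

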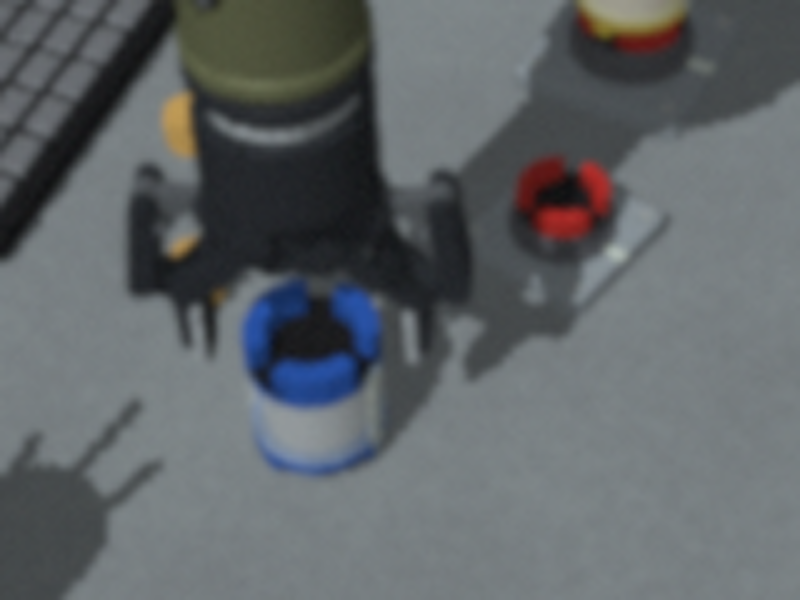

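Call:
play_rows(deltas=[[100,[0.01,0.0004,0],[0,-0.004,0]],[100,[0.01,0,0],[0,0.001,0]],[100,[0.003,0,0],[0,0,0]],[100,[0,0,0],[0,0,0]]])

```text
t: 12.7
eef_pos: [0.5999, 0.2399, -0.0064]
eef_rot: [0.7, -0.105, 0.698, 0.106]
force: [0.4, -0.1, -0.2]
grip_width: 1.001
```

```bash
python3 go.py 0.5984 0.2393 -0.008 0.3
```

```text
t 12.7 pos [ 0.5999  0.2399 -0.0064] phi 0.2997 x [ 0.002  0.001 -1.   ] F [ 0.4 -0.1 -0.2] T [-0.02  0.06  0.02] w 1.001 q [-0.67  0.49  0.31  1.68 -0.17  1.    0.  ]
tool shift [ 0.0016 -0.0001 -0.0016] turn [-0.0003  0.0023 -0.0003]
```

Call:
play_rows(deltas=[[100,[0.001,0,-0.0015],[0,0.002,0]],[0,[0,0,0],[0,0,0]],[0,[0,0,0],[0,0,0]],[0,[0,0,0],[0,0,0]],[0,[0,0,0],[0,0,0]]])

```text
t: 13.32
eef_pos: [0.599, 0.2397, -0.0064]
eef_rot: [0.7, -0.105, 0.699, 0.106]
force: [0.1, -0.5, 1.0]
grip_width: 0.71
```

Call:
play_rows(deltas=[[0,[0,0,0],[0,0,0]]])

```text
t: 13.45
eef_pos: [0.599, 0.2396, -0.0064]
eef_rot: [0.7, -0.105, 0.699, 0.106]
force: [-0.1, 0.3, -0.4]
grip_width: 0.713
```

```bash
python3 go.py 0.5984 0.2393 -0.008 0.3
python3 - <<'E'
from look import *
from fit import *
q=shot('side','side14')
b,c=fit([q],'blue',[.5984,.2393],.078,.4);print(b.x,b.fun)
E
```

```text
t 13.45 pos [ 0.599   0.2396 -0.0064] phi 0.2997 x [ 0.002  0.001 -1.   ] F [-0.1  0.3 -0.4] T [-0.03  0.08  0.  ] w 0.713 q [-0.67  0.49  0.31  1.68 -0.17  1.    0.  ]
tool shift [ 0.0016 -0.0001 -0.0007] turn [-0.0003  0.0018 -0.0006]
[ 0.60032445  0.24186417 -0.11066378] -0.7049877396814037
```

Call:
play_rows(deltas=[[0,[-0.03,0,0],[0,0,0]],[0,[-0.04,0,0],[0,0,0]],[0,[-0.045,0,0],[0,0,0]],[0,[-0.035,0,0],[0,0,0]],[0,[0,0,0],[0,0,0]]])

```text
t: 14.12
eef_pos: [0.596, 0.2384, 0.1429]
eef_rot: [0.697, -0.106, 0.701, 0.105]
force: [-0.6, -0.2, -3.2]
grip_width: 0.712
```

```bash
python3 go.py 0.5332 -0.0597 0.145 0.457
```

```text
t 14.12 pos [0.596  0.2384 0.1429] phi 0.2996 x [-0.006 -0.003 -1.   ] F [-0.6 -0.2 -3.2] T [-0.03 -0.03  0.01] w 0.712 q [-0.69  0.35  0.34  1.55 -0.12  1.27 -0.03]
tool shift [-0.0008 -0.2663 -0.148 ] turn [-0.1574 -0.0066  0.0005]
```

Call:
play_rows(deltas=[[0,[-0.003,-0.04,-0.022],[-0.03,-0.006,0]],[0,[0,-0.045,-0.025],[-0.03,0,0]],[0,[0,-0.045,-0.025],[-0.03,0,0]],[0,[0,-0.045,-0.025],[-0.03,0,0]],[0,[0,-0.02,-0.01],[-0.02,0,0]]])

```text
t: 14.75
eef_pos: [0.5564, 0.0148, 0.135]
eef_rot: [0.684, -0.159, 0.695, 0.158]
force: [0.4, 0.9, -3.1]
grip_width: 0.713
```

```bash
python3 go.py 0.5332 -0.0597 0.145 0.457
```

```text
t 14.75 pos [0.5564 0.0148 0.135 ] phi 0.451 x [-0.015 -0.005 -1.   ] F [ 0.4  0.9 -3.1] T [ 0.06 -0.03 -0.05] w 0.713 q [-0.47  0.18  0.44  1.77 -0.08  1.22  0.44]
tool shift [-0.0094 -0.0569 -0.0535] turn [-0.006  -0.0151 -0.0023]
```

Call:
play_rows(deltas=[[0,[-0.008,-0.02,-0.02],[-0.003,-0.015,-0.002]],[0,[-0.002,-0.022,-0.02],[0,0,0]],[0,[0,-0.01,-0.008],[0,0,0]],[0,[0,0,0],[0,0,0]]])

```text
t: 15.25
eef_pos: [0.5302, -0.057, 0.1375]
eef_rot: [0.685, -0.157, 0.693, 0.158]
force: [-0.2, 0.5, -2.7]
grip_width: 0.711
```

```bash
python3 go.py 0.5332 -0.0597 0.13 0.457
```

```text
t 15.25 pos [ 0.5302 -0.057   0.1375] phi 0.4499 x [-0.012 -0.001 -1.   ] F [-0.2  0.5 -2.7] T [ 0.03 -0.02  0.02] w 0.711 q [-0.4   0.12  0.49  1.83 -0.06  1.22  0.56]
tool shift [ 0.0075 -0.0038  0.0016] turn [-0.0072 -0.0109 -0.0041]
```

Call:
play_rows(deltas=[[0,[0.004,-0.0035,0.0015],[-0.007,-0.011,-0.004]],[0,[0.003,0,0],[0,0,0]],[0,[0,0,0],[0,0,0]]])

```text
t: 15.62
eef_pos: [0.5334, -0.0558, 0.1285]
eef_rot: [0.688, -0.162, 0.689, 0.162]
force: [0.2, -0.3, -2.7]
grip_width: 0.708
```

```bash
python3 go.py 0.5332 -0.0597 0.11 0.457;python3 - <<'E'
from look import *
q=shot('side','side15');p=shot('top','top15')
b=q['frame'][:,:,::-1][150:240,250:370]
cv2.imwrite('pics/c15.png',cv2.resize(b,(800,600),interpolation=cv2.INTER_CUBIC))
E
```

```text
t 15.62 pos [ 0.5334 -0.0558  0.1285] phi 0.4623 x [-0.001  0.001 -1.   ] F [ 0.2 -0.3 -2.7] T [-0.02  0.04 -0.01] w 0.708 q [-0.4   0.13  0.49  1.84 -0.07  1.19  0.58]
tool shift [ 0.0185 -0.0034 -0.0019] turn [ 0.0053 -0.0005 -0.0014]
```

View pics/c15.png

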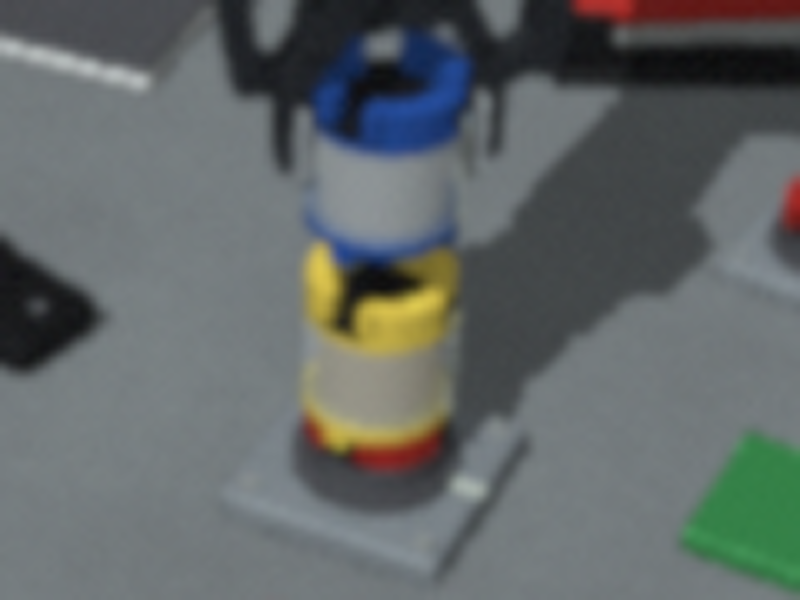

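Blue sits above yellow, the notches at (350,105) and (345,310) lined up. Correct y by -4 mm and lower.

Call:
play_rows(deltas=[[0,[0.005,-0.0034,-0.0019],[0.004,0,-0.001]],[0,[0.003,0,0],[0,0,0]],[0,[0,0,0],[0,0,0]]])

```text
t: 16.1
eef_pos: [0.5337, -0.0601, 0.1205]
eef_rot: [0.689, -0.161, 0.688, 0.16]
force: [0.7, 0.4, -2.7]
grip_width: 0.716
```

```bash
python3 go.py 0.5332 -0.0597 0.11 0.457
```

```text
t 16.1 pos [ 0.5337 -0.0601  0.1205] phi 0.458 x [ 0. -0. -1.] F [ 0.7  0.4 -2.7] T [0.07 0.03 0.01] w 0.716 q [-0.39  0.14  0.5   1.85 -0.07  1.17  0.58]
tool shift [ 0.0105  0.0005 -0.0003] turn [0.001  0.0004 0.0002]
```

Call:
play_rows(deltas=[[0,[0.004,0.0005,0],[0,0,0]],[0,[0.004,0,0],[0,0,0]],[0,[0.003,0,0],[0,0,0]],[0,[0,0,0],[0,0,0]]])

```text
t: 16.6
eef_pos: [0.5334, -0.0596, 0.1087]
eef_rot: [0.689, -0.161, 0.689, 0.16]
force: [-0.1, 0.2, -2.9]
grip_width: 0.708
```

```bash
python3 go.py 0.5332 -0.0597 0.0976 0.457
```

```text
t 16.6 pos [ 0.5334 -0.0596  0.1087] phi 0.4579 x [ 0.  0. -1.] F [-0.1  0.2 -2.9] T [ 0.   -0.01  0.02] w 0.708 q [-0.39  0.15  0.49  1.86 -0.08  1.15  0.59]
tool shift [ 0.0111 -0.     -0.0002] turn [0.0009 0.0003 0.0001]
```

Call:
play_rows(deltas=[[0,[0.003,0,0],[0,0,0]],[0,[0.003,0,0],[0,0,0]],[0,[0,0,0],[0,0,0]]])

```text
t: 16.98
eef_pos: [0.5335, -0.0595, 0.1024]
eef_rot: [0.689, -0.161, 0.688, 0.16]
force: [0.6, -0.2, -2.8]
grip_width: 0.713
```

```bash
python3 go.py 0.5332 -0.0597 0.0976 0.457
```

```text
t 16.98 pos [ 0.5335 -0.0595  0.1024] phi 0.458 x [ 0.001  0.    -1.   ] F [ 0.6 -0.2 -2.8] T [-0.02 -0.    0.01] w 0.713 q [-0.39  0.16  0.49  1.87 -0.08  1.14  0.59]
tool shift [ 0.0048  0.     -0.0004] turn [0.001  0.0005 0.0002]
```

Below the lugs-on-rim height (0.1056) with no contact force: the lugs are in the notches.

Call:
play_rows(deltas=[[0,[0.003,0,0],[0,0,0]],[0,[0.002,0,0],[0,0,0]],[0,[0.001,0,0],[0,0,0]]])

```text
t: 17.35
eef_pos: [0.5338, -0.0596, 0.0975]
eef_rot: [0.689, -0.16, 0.688, 0.161]
force: [-4.2, 0.3, 9.2]
grip_width: 0.709
```

```bash
python3 go.py 0.5332 -0.0597 0.0976 0.457
```

```text
t 17.35 pos [ 0.5338 -0.0596  0.0975] phi 0.458 x [ 0.001  0.    -1.   ] F [-4.2  0.3  9.2] T [ 0.01  1.1  -0.03] w 0.709 q [-0.39  0.16  0.49  1.87 -0.09  1.13  0.59]
tool shift [-0.0001  0.0002 -0.0006] turn [0.001  0.0012 0.0001]
```

Call:
play_rows(deltas=[[0,[0.001,0,-0.0005],[0,0,0]],[0,[-0.0005,0,0],[0,0,0]],[100,[0,0,0],[0,0,0]],[100,[0,0,0],[0,0,0]],[100,[0,0,0],[0,0,0]]])

```text
t: 17.98
eef_pos: [0.5348, -0.0598, 0.0982]
eef_rot: [0.69, -0.161, 0.687, 0.16]
force: [0.5, 0.1, -0.6]
grip_width: 1.002
```

Call:
play_rows(deltas=[[100,[-0.02,0,0],[0,0,0]],[100,[-0.04,0,0],[0,0,0]],[100,[-0.05,0,0],[0,0,0]],[100,[-0.03,0,0],[0,0,0]],[100,[0,0,0],[0,0,0]]])

```text
t: 18.6
eef_pos: [0.534, -0.0601, 0.2417]
eef_rot: [0.69, -0.161, 0.688, 0.16]
force: [0.0, -0.1, 0.1]
grip_width: 0.998
```

```bash
python3 go.py
```

```text
t 18.6 pos [ 0.534  -0.0601  0.2417] phi 0.4576 x [ 0.003  0.    -1.   ] F [ 0.  -0.1  0.1] T [ 0.04 -0.01  0.05] w 0.998 q [-0.41  0.05  0.5   1.68 -0.03  1.41  0.55]
```

Move aside (toward +y, high up) to clear the top view.

Call:
play_rows(deltas=[[100,[0,0.05,0.02],[0,0,0]],[100,[0,0.06,0.025],[0,0,0]],[100,[0,0.06,0.025],[0,0,0]],[100,[0,0.03,0.01],[0,0,0]],[100,[0,0,0],[0,0,0]]])

```text
t: 19.23
eef_pos: [0.5155, 0.1565, 0.2357]
eef_rot: [0.688, -0.16, 0.69, 0.158]
force: [0.3, -0.1, 0.2]
grip_width: 1.0
```

```bash
python3 go.py
python3 - <<'E'
from look import *
from fit import *
p=shot('top','top16');q=shot('side','side16')
b=q['frame'][:,:,::-1][150:240,250:370]
cv2.imwrite('pics/c16.png',cv2.resize(b,(800,600),interpolation=cv2.INTER_CUBIC))
for z in (.174,.178,.182,.186,.190):
    b,c=fit([p,q],'blue',[.5335,-.0597],z,.2); print(z,b.x,b.fun)
E
```

```text
t 19.23 pos [0.5155 0.1565 0.2357] phi 0.454 x [-0.002 -0.003 -1.   ] F [ 0.3 -0.1  0.2] T [-0.03  0.02  0.04] w 1.0 q [-0.63  0.07  0.3   1.68 -0.02  1.4   0.13]
0.174 [ 0.53552843 -0.0615418  -0.0265051 ] -0.7503511664574567
0.178 [ 0.53527432 -0.06099668 -0.01627863] -0.7893177486745386
0.182 [ 0.5347126  -0.06015029 -0.01778926] -0.7985226449560026
0.186 [ 0.53417148 -0.05925503 -0.00222174] -0.7743326546347415
0.19 [ 0.53389662 -0.05896347  0.01433741] -0.7255439938923102
```

View pics/c16.png

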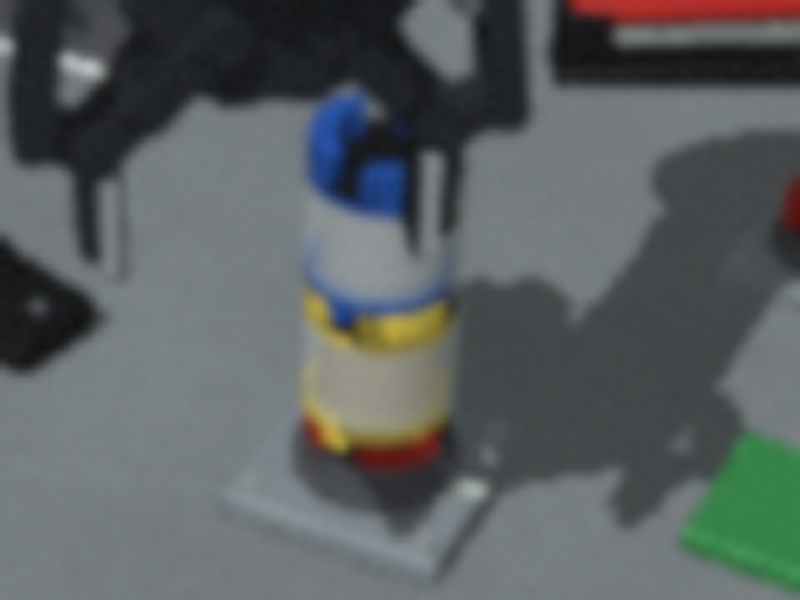

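View pics/top16.png

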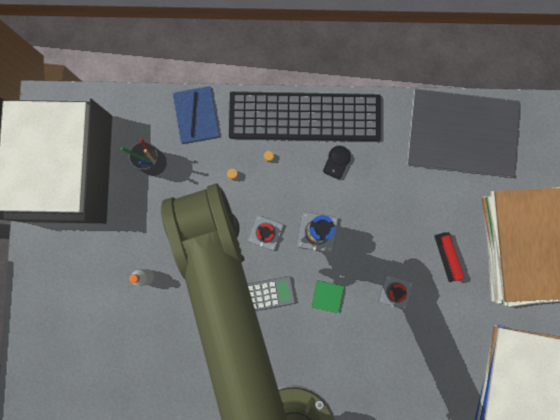

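```bash
python3 -c "
from bench import workorder,telemetry
print(workorder.finish_job()); print(telemetry.sense()['t'])"
```

```text
the job is handed in; nothing more can be done
None
the job is handed in; nothing more can be done
```

I seated the gold canister on the largest stand's red crown and the silver canister on the gold one. The job was handed in at about 19.3 s of the 61 s allowed. The largest stand is the one at about pixel (318, 232) in the top view; the two smaller look-alikes are at (266, 232) and (397, 293).

**Seating:** I turned gold about 0.60 rad and silver about 0.16 rad. Both pushed against a firm stop within 0.2 mm of the calculated home height, 8 mm below the lugs-on-rim height. In the last side picture, each set of lugs sits inside the notches below. The tool stayed within about 0.02 rad of vertical throughout.

**Crown heights from the fits:**
- **Gold:** the top fits best at 112–116 mm; the home height is 116 mm.
- **Silver:** the top fits best at 182 mm; the home height is 182 mm. This fit is weak (correlation 0.80), because a finger hid part of the crown.

**What disagreed:** with the gripper open, the fingertips appeared about 43 mm above the reported TCP, not the 13 mm given. I set the grip height from the images, so the TCP read about −8 mm at the gold grasp and −6 mm at the silver one, with no contact force.

**Other things on the desk:** in the last top picture nothing had visibly moved. The gripper was open and clear of everything.

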